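# Show a customer the candle, its matches and its price

### The job

Show a customer the candle set by pointing down at three things on the dark table in turn with the fingertips just above each, two to four centimetres over the middle of its top, pausing there for two seconds: first the candle in the glass jar, then the black match box, and last the price card that stands in front of the candle; finish there, with the program ending while the hand still points at that card. Touch and move nothing on the table, and travel high between the three: never dip down over the longer incense box or over the other price card, which stands in front of the soap.

Things in the scene. Friction and masses are not known exactly. Their poses are not given: they have to be found in the camera images.
- candle: jar candle: clear upright glass, open at the top, 76 mm across and 90 mm high, with pink wax in its lower half; origin at the centre of its underside, z up. Stands in any of four places side by side across the table
- candle_top (a point): centre of the candle jar's open mouth, level with its rim, 90 mm above the table
- match_box: plain black box of long matches with a pale label on top, lying flat, 120 mm long (its x axis, roughly away from the robot), 50 mm wide, 40 mm high; origin at the centre of its underside. In any of the four places
- match_box_top (a point): centre of the match box's top face, 40 mm above the table
- candle_card: the candle's price card: blank brown upright card 75 mm wide (its y axis) in a small wooden block 20 mm deep (its x axis), 61 mm high in all; origin at the centre of its underside. Stands on the robot's side of the candle, about 105 mm from the candle's axis
- candle_card_top (a point): middle of the top edge (the card leans back a little, so 6 mm behind the middle of its block) of the candle's price card, 61 mm above the table
- soap_card: the soap's price card, the same in shape and size as the candle's; it stands about 105 mm in front of two soap bars piled one on the other. Not to be pointed at
- soap_card_top (a point): middle of the top edge (the card leans back a little, so 6 mm behind the middle of its block) of the soap's price card, 61 mm above the table
- incense_box: dark purple patterned incense box lying flat, longer than the match box: 170 mm long (its x axis, roughly away from the robot), 60 mm wide, 50 mm high; origin at the centre of its underside. In any of the four places. Not to be pointed at
- incense_box_top (a point): centre of the incense box's top face, 50 mm above the table
- soap_low: lower of two soap bars in paper bands, 53 x 78 x 25 mm, lying flat; origin at the centre of its underside. In any of the four places
- soap_high: upper soap bar, 53 x 78 x 25 mm, lying on the lower one; the pile is 50 mm high; origin at the centre of its underside
- tin_low: lower of two round balm tins, one on the other, 54 mm across and 21 mm high each, near the table's right front corner; origin at the centre of its underside
- tin_high: upper of the two piled balm tins; origin at the centre of its underside; the pile is 42 mm high
- tin_single: a single round balm tin, 54 mm across, 21 mm high, at the right side; origin at the centre of its underside
- stamp: upright rubber stamp with a turned wooden handle, 30 x 42 mm foot, 66 mm high, at the right front corner; origin at the centre of its underside

How it is judged:
By the outcome, as a careful person would: the job done as asked, in the order asked, and still so for the second after the job is handed in, with the robot touching nothing.
It also fails if it takes over 54 s, if anything falls off the work surface, if the arm or the gripper's body presses on something with over 40 N, if the wrist force passes 120 N, or if a joint passes its speed limit or range.

### The arm

A 7-joint arm with a two-finger parallel gripper is mounted at the origin on a cart in front of the work surface, level with it; the furniture and walls round the work are solid. World frame = base frame: x ahead of the robot, y to its left, z up, the work surface at z = 0. Lengths are in mm, angles in degrees, forces in N, time in s.
With the tool pointing down it reaches from about 400 to 900 mm from the base axis. Payload 5.6 kg.
Tool frame: the origin (TCP) lies at the very end of the fingers, on their centre line; the grasp point (between the pads) lies 19 mm behind it; z points along the fingers, y is the line along which they close (so a half turn about z gives the same grasp; the last joint's range is limited). The gripper opens to 92 mm and grips with 3 to 60 N. Pads are 20 mm wide; open, the fingers measure 128 mm over their backs; the gripper's body (75 mm by 189 mm) begins 69 mm behind the grasp point.
Start: joints at [-76.49, 26.786, -0.665, 91.828, 0.344, 61.387, -3.226], TCP at [178.923, 624.896, 214.592] pointing down, gripper open.
Joint ranges: [-144.91, 144.91], [-17.63, 115.5], [-89.93, 88.59], [15.96, 139.68], [-74.01, 254.01], [8.47, 105.57], [-167.45, 167.45]. Speed limits (degrees/s): [147.25, 147.25, 180, 180, 180, 180, 180].

### API

Orientations are given as a 3x3 rotation matrix whose columns are the frame's x, y, z axes.
In Python, from workcell import sense, snapshot, camera_params, close_job gives the robot as it stands.
- The arm moves only by the tool carry_out, never from a script. Its argument "rows" is a list of rows, each an object with "delta_pos": the shift along the tool's x, y, z scaled (see below), a list of three; "twist": the turn, a rotation vector about the tool's x, y, z scaled (see below), a list of three; "claw": the closure, from -1 (fully open) to 1 (shut). A call has 1 to 5 rows; each row shifts and turns the commanded pose from where the row before left it, along the tool's axes as they then stand; what a row does not reach is not made up. The controller multiplies each number of a shift by 30 mm and each number of a turn by 0.08 rad. A row lasts 1/10 s, in which the tool goes at most 50 mm and 8.59 degrees, less where a joint would pass 70% of its speed; a pose out of reach is approached as far as the arm can. A call with a number of a shift or a turn outside -1 to 1 is refused whole. A call with a gripper value outside its range is refused whole. The fingers move at their own pace and stop on an object; "grip_force" is the grip in N (left out, the last holds). Time passes only in rows, so rows that do not move let the fingers close. It gives the time, the measured TCP pose, the force, the opening and the grip force at its end, in the units of the state.
- sense(): the state, without advancing time (a new reading comes with each control period).
- snapshot(name): name is "side" or "top" or "wrist"; returns the picture (384x512x3 uint8, blue, green, red); there is no depth.
- camera_params(name): a dict with "fx", "fy", "cx", "cy" (pixels), "rvec" (rotation vector, rad) and "tvec" (3), from world to camera coordinates, as OpenCV has them. Camera axes: x right, y down, z forward; pixel columns grow to the right and rows downward; lengths in mm; the calibration is good to about 2 mm. A picture is of the moment at which its call begins: read the wrist's pose just before it. camera_params takes no time and is no camera call; for the wrist camera it gives the pose at the moment of the call.
- close_job(): hands the job in; it is judged then, once.
The state is a dict: "time": time; "qpos": joint angles; "qd": joint speeds; "joint_torque": joint torques, N m; "position": TCP position; "ee_rot": TCP orientation; "force": force on the tool from outside, world axes, zero at the start; "moment": the same for the moment, N m; "gripper_width": opening from 0.0 (shut) to 1.0 (fully open); "gripper_force": force on a finger pad.
Only numpy, scipy, OpenCV 4.12 (cv2) and the standard library are available. Lean on these libraries where they do the work, as an engineer would, in place of code of your own. Each camera call takes 0.05 s, during which the arm holds its last target. There are 200 camera calls.

## Working session

There is one attempt and no reset: what is moved stays moved. The work goes in short steps, Python scripts to look and compute and a tool call to move; the robot and the scene stay as the last step left them, time stands still between calls to the robot, and variables do not carry over. Pictures are saved under pics/ and viewed, at most 10 in all, crops included, and the job is handed in when it is done.

Besides the shell and the picture viewer there is one more tool, called after "Emit:" in YAML: its name, and indented under it one key for each argument. carry_out: Moves the arm, as the interface text tells. Shifts and turns lie within -1 to 1; 1 stands for 30 mm of shift or 0.08 rad of turn. Its arguments: {"type":"object","properties":{"rows":{"type":"array"},"grip_force":{"type":"number"}},"required":["rows"]}

```bash
mkdir -p pics; python3 - <<'E'
from workcell import *
import cv2
for n in("top","side"):
    cv2.imwrite(f"pics/{n}0.png",snapshot(n)); print(n,camera_params(n))
s=sense();print(s["time"],s["position"],s["ee_rot"],s["gripper_width"])
E
```

```text
top {'fx': 498.82043954323467, 'fy': 498.82043954323467, 'cx': 254.9934919963731, 'cy': 182.8627373112065, 'rvec': array([ 2.12899234, -2.11486049,  0.21115597]), 'tvec': array([ -92.97816785,  486.32088752, 1399.96981589])}
side {'fx': 483.4120089038859, 'fy': 483.4120089038859, 'cx': 250.1868720397936, 'cy': 193.02451718313387, 'rvec': array([ 2.04263457,  0.03524186, -0.01426226]), 'tvec': array([-467.81967278,   24.00319937, 1714.40476119])}
0.1 [178.79599661 624.38303294 213.72679184] [[-9.61362533e-01  2.75285248e-01 -3.34303209e-04]
 [ 2.75285428e-01  9.61361244e-01 -1.57817425e-03]
 [-1.13061940e-04 -1.60922639e-03 -9.99998699e-01]] 1.0017659794086673
```

View pics/top0.png

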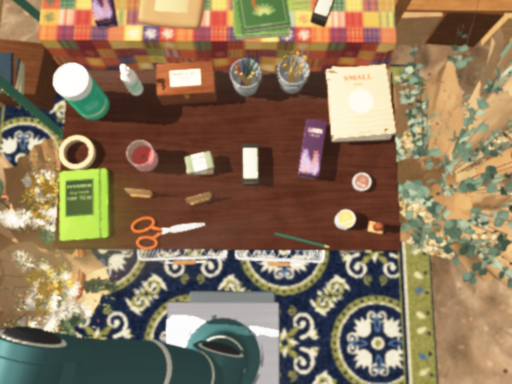

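View pics/side0.png

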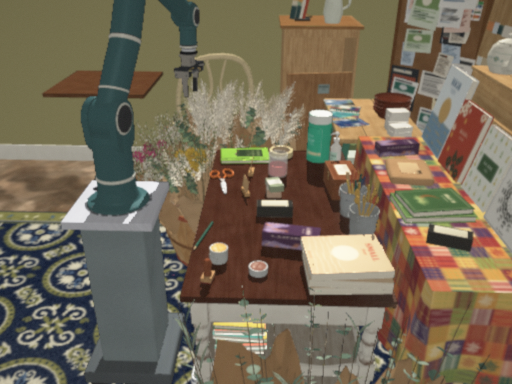

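The top view shows the candle at (143,155), with its card at (139,193). The soap is at (200,163), with its card at (199,198). The match box is at (250,165) and the incense box at (312,150). Next I'll zoom in on the top view and cast rays.

```bash
cat > h.py <<'E'
import cv2,numpy as np
from workcell import *
def ray(n,uv,z):
    p=camera_params(n);R=cv2.Rodrigues(p["rvec"])[0];c=-R.T@p["tvec"]
    d=R.T@np.array([(uv[0]-p["cx"])/p["fx"],(uv[1]-p["cy"])/p["fy"],1]);return c+d*(z-c[2])/d[2]
def proj(n,X):
    p=camera_params(n);K=np.array([[p["fx"],0,p["cx"]],[0,p["fy"],p["cy"]],[0,0,1]])
    return cv2.projectPoints(np.array([X],float),p["rvec"],p["tvec"],K,None)[0].ravel()
E
python3 - <<'E'
from h import *
a=cv2.imread("pics/top0.png")
c=cv2.resize(a[130:215,110:270],None,fx=5,fy=5,interpolation=cv2.INTER_CUBIC);cv2.imwrite("pics/topc.png",c)
b=cv2.imread("pics/side0.png")
c=cv2.resize(b[140:230,200:320],None,fx=6,fy=6,interpolation=cv2.INTER_CUBIC);cv2.imwrite("pics/sidec.png",c)
for k,uv,z in(("candle",(143,155),90),("card",(139,193),55),("scard",(199,198),55),("match",(250,165),40),("incense",(312,150),50)):print(k,ray("top",uv,z).round())
E
```

```text
candle [557. 229.  90.]
card [453. 243.  55.]
scard [440.  71.  55.]
match [542. -75.  40.]
incense [ 586. -257.   50.]
```

View pics/topc.png

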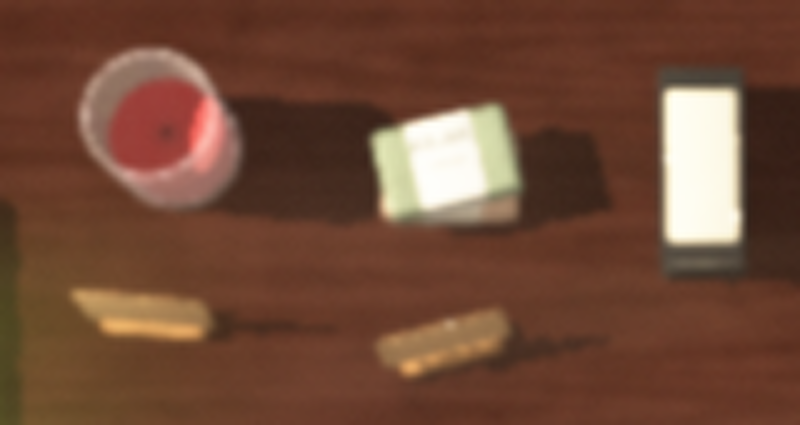

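View pics/sidec.png

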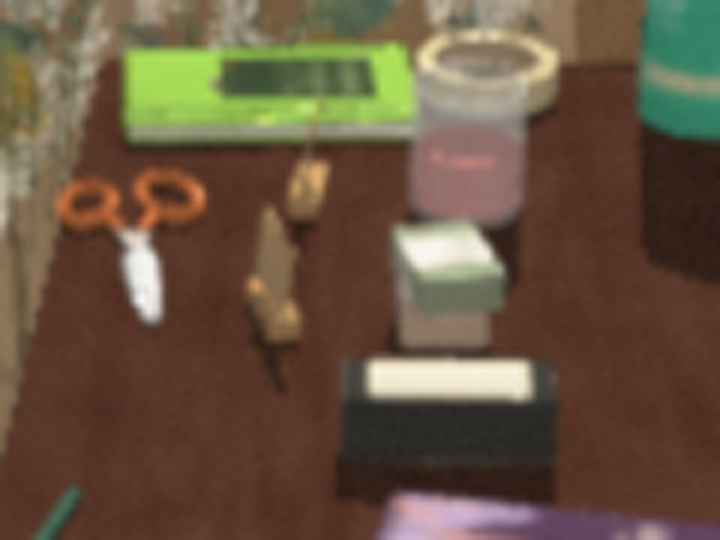

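The crops give these top-view features:
- **Candle rim:** left edge at crop x 80 and top at y 47. The base's right edge is at x 241 and its bottom at y 210.
- **Card:** the top edge runs from about (72,290) to (208,303).
- **Match label:** spans (662..740, 87..244).

```bash
python3 - <<'E'
from h import *
f=lambda u,v:(110+(u+.5)/5-.5,130+(v+.5)/5-.5)
g=lambda u,v:(200+(u+.5)/6-.5,140+(v+.5)/6-.5)
for n in("top","side"):
    p=camera_params(n);R=cv2.Rodrigues(p["rvec"])[0];print(n,(-R.T@p["tvec"]).round())
for k,uv,z in(("rim",(152,119),90),("rimL",(80,119),90),("base",(173,142),0),("cardL",(72,290),61),("cardR",(208,303),61),("cardblockL",(102,338),0),("cardblockR",(205,340),0),("scL",(376,347),61),("scR",(505,310),61),
 ("label",(701,166),40),("mTL",(660,68),40),("mTR",(744,68),40),("mBL",(660,275),0),("mBR",(745,275),0),("mB",(702,258),40)):
    print(k,ray("top",f(*uv),z).round(1))
for k,uv,z in(("rimNear",(471,110),90),("cardtop far",(317,100),61),("label",(450,380),40),("mfrontL",(345,398),40),("mfrontR",(555,398),40)):print("side",k,ray("side",g(*uv),z).round(1))
A=cv2.imread("pics/topc.png");B=cv2.imread("pics/sidec.png")
def dot(X):
    t=(np.array(proj("top",X))-[110,130])*5+2;s=(np.array(proj("side",X))-[200,140])*6+2.5;print(X,t.round(),s.round())
for X in([567,243,90],[567,243,0],[468,247,61],[539,-75,40]):dot(X)
E
```

```text
top [ 209.  -84. 1468.]
side [  511. -1501.   803.]
rim [561.6 238.   90. ]
rimL [561.3 278.9  90. ]
base [570.4 245.6   0. ]
cardL [467.7 285.5  61. ]
cardR [460.7 207.3  61. ]
cardblockL [450. 282.   0.]
cardblockR [449.3 220.7   0. ]
scL [435.9 110.3  61. ]
scR [457.9  37.3  61. ]
label [548.4 -74.1  40. ]
mTL [607.8 -49.4  40. ]
mTR [608.2 -99.1  40. ]
mBL [490.6 -49.8   0. ]
mBR [ 491.  -100.8    0. ]
mB [493.2 -75.2  40. ]
side rimNear [567.2 192.5  90. ]
side cardtop far [468.  273.9  61. ]
side label [551.8 -75.4  40. ]
side mfrontL [493.7 -98.7  40. ]
side mfrontR [609.3 -94.   40. ]
[567, 243, 90] [144. 110.] [469.  80.]
[567, 243, 0] [177. 148.] [465. 206.]
[468, 247, 61] [139. 290.] [316. 116.]
[539, -75, 40] [702. 182.] [427. 379.]
```

Two views agree: candle (565,241), card top (465,246), match box top (550,-75). The card's base is about 106 mm from the candle, and the match box measures about 115×50, both as expected. I'll move to the candle at height with the fingers closing.

Emit:
carry_out:
  rows:
    - {"delta_pos": [-0.4, -0.2, -0.3], "twist": [0, 0, 0], "claw": 1}
    - {"delta_pos": [-0.9, -0.5, -0.3], "twist": [0, 0, 0], "claw": 1}
    - {"delta_pos": [-0.9, -0.5, 0], "twist": [0, 0, 0], "claw": 1}
    - {"delta_pos": [-0.9, -0.5, 0], "twist": [0, 0, 0], "claw": 1}
    - {"delta_pos": [-0.9, -0.5, 0], "twist": [0, 0, 0], "claw": 1}
  grip_force: 5

```text
time: 0.6
position: [277.8, 526.7, 233.3]
ee_rot: [[-0.961, 0.276, 0.001], [0.276, 0.961, 0.0], [-0.001, 0.0, -1.0]]
force: [-0.1, 0.1, 0.3]
gripper_width: 0.589
gripper_force: 0.0
```

Emit:
carry_out:
  rows:
    - {"delta_pos": [-0.9, -0.5, 0], "twist": [0, 0, 0], "claw": 1}
    - {"delta_pos": [-0.9, -0.5, 0], "twist": [0, 0, 0], "claw": 1}
    - {"delta_pos": [-0.9, -0.5, 0], "twist": [0, 0, 0], "claw": 1}
    - {"delta_pos": [-0.9, -0.5, 0], "twist": [0, 0, 0], "claw": 1}
    - {"delta_pos": [-0.9, -0.5, 0], "twist": [0, 0, 0], "claw": 1}

```text
time: 1.1
position: [386.7, 417.2, 233.3]
ee_rot: [[-0.961, 0.276, 0.001], [0.276, 0.961, 0.0], [-0.0, 0.0, -1.0]]
force: [1.0, 0.1, 0.3]
gripper_width: 0.148
gripper_force: 0.0
```

Emit:
carry_out:
  rows:
    - {"delta_pos": [-0.9, -0.5, 0], "twist": [0, 0, 0], "claw": 1}
    - {"delta_pos": [-0.9, -0.5, 0], "twist": [0, 0, 0], "claw": 1}
    - {"delta_pos": [-0.9, -0.5, 0], "twist": [0, 0, 0], "claw": 1}
    - {"delta_pos": [-0.9, -0.5, 0], "twist": [0, 0, 0], "claw": 1}
    - {"delta_pos": [-0.9, -0.5, 0], "twist": [0, 0, 0], "claw": 1}

```text
time: 1.6
position: [495.5, 307.8, 233.3]
ee_rot: [[-0.961, 0.276, 0.0], [0.276, 0.961, 0.0], [-0.0, 0.0, -1.0]]
force: [0.0, 0.2, 0.4]
gripper_width: 0.006
gripper_force: 0.0
```

Emit:
carry_out:
  rows:
    - {"delta_pos": [-0.9, -0.5, 0], "twist": [0, 0, 0], "claw": 1}
    - {"delta_pos": [-0.9, -0.5, 0], "twist": [0, 0, 0], "claw": 1}
    - {"delta_pos": [-0.7, -0.35, 0], "twist": [0, 0, 0], "claw": 1}
    - {"delta_pos": [-0.3, -0.2, 0], "twist": [0, 0, 0], "claw": 1}
    - {"delta_pos": [0, 0, 0], "twist": [0, 0, 0], "claw": 1}

```text
time: 2.1
position: [563.2, 239.9, 232.9]
ee_rot: [[-0.96, 0.279, 0.0], [0.279, 0.96, -0.0], [-0.0, -0.0, -1.0]]
force: [0.1, -0.8, 0.5]
gripper_width: 0.002
gripper_force: 0.0
```

```bash
python3 - <<'E'
from h import *
cv2.imwrite("pics/w1.png",snapshot("wrist"));s=sense();print(s["time"],s["position"],s["gripper_width"])
for n,X in(("tcp",s["position"]),("rim",[565,241,90]),("card",[465,246,61]),("match",[550,-75,40])):print(n,proj("wrist",X).round())
E
```

```text
2.15 [562.11731031 241.64725595 232.73553195] 0.003696419567538579
tcp [258. 235.]
rim [258. 186.]
card [239.  98.]
match [ 36. 228.]
```

View pics/w1.png

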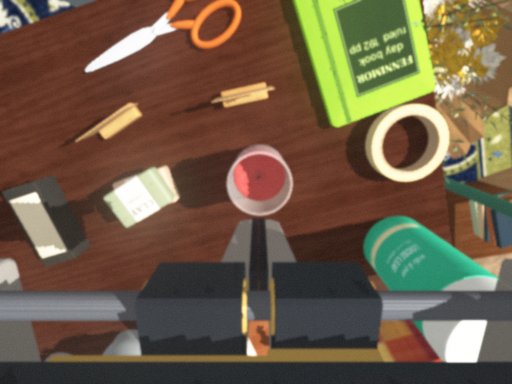

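The wrist view shows the jar rim centred near (259,181), where (258,186) was predicted. The card is near (245,95). I'll refine both with rays from the wrist camera.

```bash
python3 - <<'E'
from h import *
a=cv2.imread("pics/w1.png")
cv2.imwrite("pics/w1c.png",cv2.resize(a[60:230,200:310],None,fx=3.5,fy=3.5,interpolation=cv2.INTER_CUBIC))
for k,uv,z in(("rim",(259,181),90),("L",(227,181),90),("R",(292,181),90),("T",(259,147),90),("B",(259,215),90),("cL",(212,103),61),("cR",(273,90),61),("block",(244,97),20),("match label",(35,215),40)):print(k,ray("wrist",uv,z).round(1))
E
```

```text
rim [559.8 243.4  90. ]
L [549.7 208.2  90. ]
R [570.2 279.6  90. ]
T [522.7 254.   90. ]
B [599.4 232.   90. ]
cL [462.  214.7  61. ]
cR [467.8 286.5  61. ]
block [463.2 251.   20. ]
match label [532.5 -68.   40. ]
```

View pics/w1c.png

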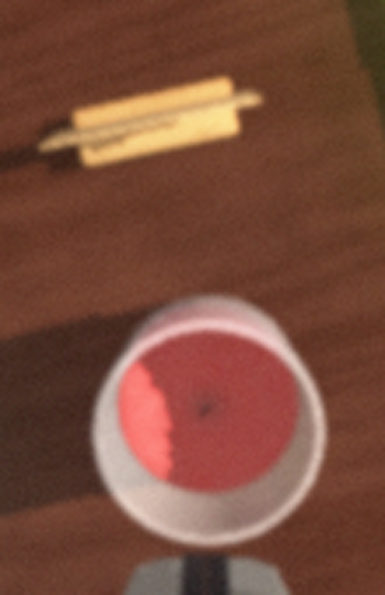

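The crop puts the rim centre at wrist pixel (260,183), which gives (562,243), so the hand is already over it. The card's top edge has its middle at (243,95), giving about (465,249). I'll descend to z = 120 and pause.

Emit:
carry_out:
  rows:
    - {"delta_pos": [0, 0, 0.5], "twist": [0, 0, 0], "claw": 1}
    - {"delta_pos": [0, 0, 0.9], "twist": [0, 0, 0], "claw": 1}
    - {"delta_pos": [0, 0, 0.9], "twist": [0, 0, 0], "claw": 1}
    - {"delta_pos": [0, 0, 0.9], "twist": [0, 0, 0], "claw": 1}
    - {"delta_pos": [0, 0, 0.5], "twist": [0, 0, 0], "claw": 1}

```text
time: 2.65
position: [559.6, 242.9, 118.4]
ee_rot: [[-0.962, 0.273, -0.004], [0.273, 0.962, -0.001], [0.004, -0.002, -1.0]]
force: [-0.8, 0.7, -0.0]
gripper_width: 0.004
gripper_force: 0.0
```

Emit:
carry_out:
  rows:
    - {"delta_pos": [0, 0, 0], "twist": [0, 0, 0], "claw": 1}
    - {"delta_pos": [0, 0, 0], "twist": [0, 0, 0], "claw": 1}
    - {"delta_pos": [0, 0, 0], "twist": [0, 0, 0], "claw": 1}
    - {"delta_pos": [0, 0, 0], "twist": [0, 0, 0], "claw": 1}
    - {"delta_pos": [0, 0, 0], "twist": [0, 0, 0], "claw": 1}

```text
time: 3.15
position: [562.9, 242.3, 122.6]
ee_rot: [[-0.961, 0.275, 0.002], [0.275, 0.961, 0.001], [-0.001, 0.001, -1.0]]
force: [0.3, 0.3, 1.0]
gripper_width: 0.005
gripper_force: 0.0
```

```bash
python3 - <<'E'
from h import *
a=snapshot("wrist");b=snapshot("side");s=sense();print(s["time"],s["position"])
cv2.imwrite("pics/c2.png",np.hstack([a[:, 60:450],cv2.resize(b[90:218,180:310],None,fx=3,fy=3)]))
E
```

```text
3.25 [562.6473798  242.16128966 122.19743298]
```

View pics/c2.png

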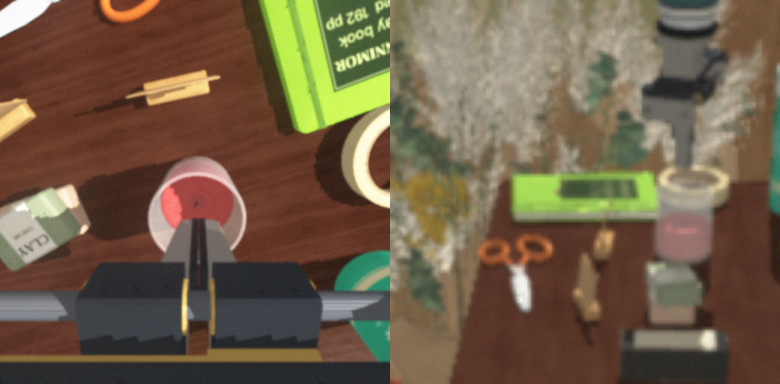

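The fingertips are over the middle of the jar's mouth at (562.6, 242.2, 122), clear of the rim in both views. I'll hold over 2 s, rise, then travel to the match box.

Emit:
carry_out:
  rows:
    - {"delta_pos": [0, 0, 0], "twist": [0, 0, 0], "claw": 1}
    - {"delta_pos": [0, 0, 0], "twist": [0, 0, 0], "claw": 1}
    - {"delta_pos": [0, 0, 0], "twist": [0, 0, 0], "claw": 1}
    - {"delta_pos": [0, 0, 0], "twist": [0, 0, 0], "claw": 1}
    - {"delta_pos": [0, 0, 0], "twist": [0, 0, 0], "claw": 1}

```text
time: 3.75
position: [562.3, 242.1, 121.6]
ee_rot: [[-0.961, 0.275, -0.0], [0.275, 0.961, -0.0], [0.0, -0.0, -1.0]]
force: [0.4, 0.7, 0.6]
gripper_width: 0.005
gripper_force: 0.0
```

Emit:
carry_out:
  rows:
    - {"delta_pos": [0, 0, 0], "twist": [0, 0, 0], "claw": 1}
    - {"delta_pos": [0, 0, 0], "twist": [0, 0, 0], "claw": 1}
    - {"delta_pos": [0, 0, 0], "twist": [0, 0, 0], "claw": 1}
    - {"delta_pos": [0, 0, 0], "twist": [0, 0, 0], "claw": 1}
    - {"delta_pos": [0, 0, 0], "twist": [0, 0, 0], "claw": 1}

```text
time: 4.25
position: [562.4, 242.1, 121.6]
ee_rot: [[-0.961, 0.275, 0.0], [0.275, 0.961, 0.0], [-0.0, 0.0, -1.0]]
force: [-0.7, 0.4, 0.3]
gripper_width: 0.006
gripper_force: 0.0
```

Emit:
carry_out:
  rows:
    - {"delta_pos": [0, 0, 0], "twist": [0, 0, 0], "claw": 1}
    - {"delta_pos": [0, 0, 0], "twist": [0, 0, 0], "claw": 1}
    - {"delta_pos": [0, 0, 0], "twist": [0, 0, 0], "claw": 1}
    - {"delta_pos": [0, 0, 0], "twist": [0, 0, 0], "claw": 1}
    - {"delta_pos": [0, 0, 0], "twist": [0, 0, 0], "claw": 1}

```text
time: 4.75
position: [562.3, 242.1, 121.6]
ee_rot: [[-0.961, 0.275, 0.0], [0.275, 0.961, -0.0], [-0.0, -0.0, -1.0]]
force: [0.2, 0.3, -0.7]
gripper_width: 0.002
gripper_force: 0.0
```

Emit:
carry_out:
  rows:
    - {"delta_pos": [0, 0, 0], "twist": [0, 0, 0], "claw": 1}
    - {"delta_pos": [0, 0, 0], "twist": [0, 0, 0], "claw": 1}
    - {"delta_pos": [0, 0, 0], "twist": [0, 0, 0], "claw": 1}
    - {"delta_pos": [0, 0, 0], "twist": [0, 0, 0], "claw": 1}
    - {"delta_pos": [0, 0, 0], "twist": [0, 0, 0], "claw": 1}

```text
time: 5.25
position: [562.4, 242.1, 121.6]
ee_rot: [[-0.961, 0.275, 0.0], [0.275, 0.961, 0.0], [-0.0, 0.0, -1.0]]
force: [0.9, -0.3, 0.8]
gripper_width: 0.004
gripper_force: 0.0
```

Emit:
carry_out:
  rows:
    - {"delta_pos": [0, 0, -0.4], "twist": [0, 0, 0], "claw": 1}
    - {"delta_pos": [0, 0, -0.9], "twist": [0, 0, 0], "claw": 1}
    - {"delta_pos": [0, 0, -0.9], "twist": [0, 0, 0], "claw": 1}
    - {"delta_pos": [0, 0, -0.9], "twist": [0, 0, 0], "claw": 1}
    - {"delta_pos": [-0.1, -0.4, -0.4], "twist": [0, 0, 0], "claw": 1}

```text
time: 5.75
position: [562.9, 231.7, 230.1]
ee_rot: [[-0.962, 0.273, 0.004], [0.273, 0.962, 0.003], [-0.003, 0.004, -1.0]]
force: [0.4, 0.5, 0.6]
gripper_width: 0.004
gripper_force: 0.0
```

Emit:
carry_out:
  rows:
    - {"delta_pos": [-0.2, -0.9, 0], "twist": [0, 0, 0], "claw": 1}
    - {"delta_pos": [-0.2, -0.9, 0], "twist": [0, 0, 0], "claw": 1}
    - {"delta_pos": [-0.2, -0.9, 0], "twist": [0, 0, 0], "claw": 1}
    - {"delta_pos": [-0.2, -0.9, 0], "twist": [0, 0, 0], "claw": 1}
    - {"delta_pos": [-0.2, -0.9, 0], "twist": [0, 0, 0], "claw": 1}

```text
time: 6.25
position: [553.0, 89.4, 226.6]
ee_rot: [[-0.961, 0.276, -0.0], [0.276, 0.961, -0.0], [0.0, -0.0, -1.0]]
force: [-0.1, 0.2, -0.6]
gripper_width: 0.003
gripper_force: 0.0
```

Emit:
carry_out:
  rows:
    - {"delta_pos": [-0.2, -0.9, 0], "twist": [0, 0, 0], "claw": 1}
    - {"delta_pos": [-0.2, -0.9, 0], "twist": [0, 0, 0], "claw": 1}
    - {"delta_pos": [-0.2, -0.9, 0], "twist": [0, 0, 0], "claw": 1}
    - {"delta_pos": [-0.2, -0.9, 0], "twist": [0, 0, 0], "claw": 1}
    - {"delta_pos": [-0.2, -0.6, 0], "twist": [0, 0, 0], "claw": 1}

```text
time: 6.75
position: [546.6, -41.0, 226.6]
ee_rot: [[-0.961, 0.278, -0.001], [0.278, 0.961, -0.001], [0.0, -0.001, -1.0]]
force: [1.1, -0.1, -0.0]
gripper_width: 0.007
gripper_force: 0.0
```

Emit:
carry_out:
  rows:
    - {"delta_pos": [-0.3, -0.6, 0], "twist": [0, 0, 0], "claw": 1}
    - {"delta_pos": [-0.1, -0.5, 0], "twist": [0, 0, 0], "claw": 1}
    - {"delta_pos": [0, 0, 0], "twist": [0, 0, 0], "claw": 1}
    - {"delta_pos": [0, 0, 0], "twist": [0, 0, 0], "claw": 1}

```text
time: 7.15
position: [549.8, -72.9, 226.5]
ee_rot: [[-0.961, 0.276, -0.0], [0.276, 0.961, 0.0], [0.0, 0.0, -1.0]]
force: [-0.8, 0.6, 0.1]
gripper_width: 0.004
gripper_force: 0.0
```

```bash
python3 - <<'E'
from h import *
a=snapshot("wrist");s=sense();print(s["time"],s["position"]);cv2.imwrite("pics/w3.png",a)
for X in([550,-75,40],[490,-75,40],[610,-75,40]):print(proj("wrist",X).round())
E
```

```text
7.2 [549.92534084 -72.13073223 226.49121949]
[256. 176.]
[243. 130.]
[268. 218.]
```

View pics/w3.png

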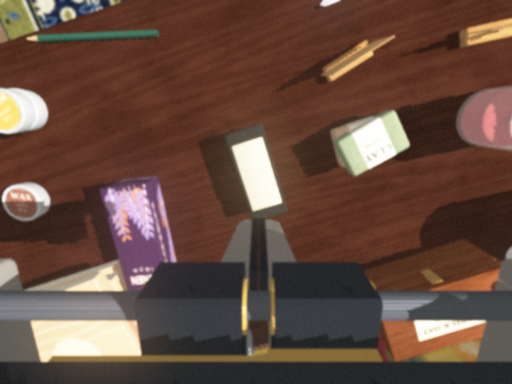

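The match box top is centred near (257,172), about 5 mm nearer the robot than predicted, so the target is (546,-74). I'll shift slightly, descend to z ≈ 70 and pause.

Emit:
carry_out:
  rows:
    - {"delta_pos": [0.1, -0.1, 0.5], "twist": [0, 0, 0], "claw": 1}
    - {"delta_pos": [0, 0, 0.9], "twist": [0, 0, 0], "claw": 1}
    - {"delta_pos": [0, 0, 0.9], "twist": [0, 0, 0], "claw": 1}
    - {"delta_pos": [0, 0, 0.9], "twist": [0, 0, 0], "claw": 1}
    - {"delta_pos": [0, 0, 0.9], "twist": [0, 0, 0], "claw": 1}

```text
time: 7.7
position: [546.5, -73.3, 102.7]
ee_rot: [[-0.962, 0.273, 0.0], [0.273, 0.962, 0.001], [-0.0, 0.001, -1.0]]
force: [0.2, 0.7, -0.5]
gripper_width: 0.008
gripper_force: 0.0
```

Emit:
carry_out:
  rows:
    - {"delta_pos": [0, 0, 0.6], "twist": [0, 0, 0], "claw": 1}
    - {"delta_pos": [0, 0, 0.4], "twist": [0, 0, 0], "claw": 1}
    - {"delta_pos": [0, 0, 0.1], "twist": [0, 0, 0], "claw": 1}
    - {"delta_pos": [0, 0, 0], "twist": [0, 0, 0], "claw": 1}
    - {"delta_pos": [0, 0, 0], "twist": [0, 0, 0], "claw": 1}

```text
time: 8.2
position: [547.3, -74.7, 71.5]
ee_rot: [[-0.961, 0.275, 0.002], [0.275, 0.961, 0.0], [-0.002, 0.001, -1.0]]
force: [0.1, 0.7, -0.2]
gripper_width: 0.007
gripper_force: 0.0
```

```bash
python3 - <<'E'
from h import *
a=snapshot("wrist");b=snapshot("side");s=sense();print(s["time"],s["position"])
cv2.imwrite("pics/c4.png",np.hstack([a[:, 60:450],cv2.resize(b[130:258,210:340],None,fx=3,fy=3)]))
E
```

```text
8.3 [547.23728707 -74.80303889  71.58095271]
```

View pics/c4.png

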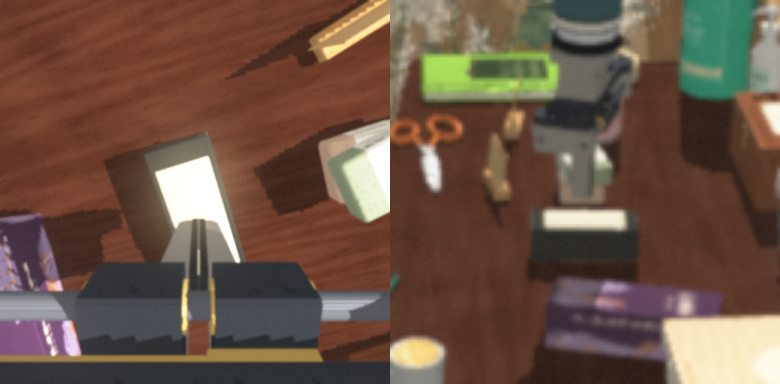

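The fingertips are over the middle of the label at (547,-75,71.6), clear of the box in the side view. I'll hold over 2 s, rise, and travel high to the candle's card.

Emit:
carry_out:
  rows:
    - {"delta_pos": [0, 0, 0], "twist": [0, 0, 0], "claw": 1}
    - {"delta_pos": [0, 0, 0], "twist": [0, 0, 0], "claw": 1}
    - {"delta_pos": [0, 0, 0], "twist": [0, 0, 0], "claw": 1}
    - {"delta_pos": [0, 0, 0], "twist": [0, 0, 0], "claw": 1}
    - {"delta_pos": [0, 0, 0], "twist": [0, 0, 0], "claw": 1}

```text
time: 8.8
position: [546.5, -74.8, 70.6]
ee_rot: [[-0.961, 0.275, 0.0], [0.275, 0.961, -0.0], [-0.0, 0.0, -1.0]]
force: [0.1, 0.0, -0.2]
gripper_width: 0.003
gripper_force: 0.0
```

Emit:
carry_out:
  rows:
    - {"delta_pos": [0, 0, 0], "twist": [0, 0, 0], "claw": 1}
    - {"delta_pos": [0, 0, 0], "twist": [0, 0, 0], "claw": 1}
    - {"delta_pos": [0, 0, 0], "twist": [0, 0, 0], "claw": 1}
    - {"delta_pos": [0, 0, 0], "twist": [0, 0, 0], "claw": 1}
    - {"delta_pos": [0, 0, 0], "twist": [0, 0, 0], "claw": 1}

```text
time: 9.3
position: [546.5, -74.8, 70.6]
ee_rot: [[-0.961, 0.275, -0.0], [0.275, 0.961, 0.0], [0.0, 0.0, -1.0]]
force: [0.3, 0.2, 0.1]
gripper_width: 0.006
gripper_force: 0.0
```

Emit:
carry_out:
  rows:
    - {"delta_pos": [0, 0, 0], "twist": [0, 0, 0], "claw": 1}
    - {"delta_pos": [0, 0, 0], "twist": [0, 0, 0], "claw": 1}
    - {"delta_pos": [0, 0, 0], "twist": [0, 0, 0], "claw": 1}
    - {"delta_pos": [0, 0, 0], "twist": [0, 0, 0], "claw": 1}
    - {"delta_pos": [0, 0, 0], "twist": [0, 0, 0], "claw": 1}

```text
time: 9.8
position: [546.5, -74.8, 70.6]
ee_rot: [[-0.961, 0.275, 0.0], [0.275, 0.961, 0.0], [-0.0, 0.0, -1.0]]
force: [0.1, -0.7, 0.4]
gripper_width: 0.005
gripper_force: 0.0
```

Emit:
carry_out:
  rows:
    - {"delta_pos": [0, 0, 0], "twist": [0, 0, 0], "claw": 1}
    - {"delta_pos": [0, 0, 0], "twist": [0, 0, 0], "claw": 1}
    - {"delta_pos": [0, 0, 0], "twist": [0, 0, 0], "claw": 1}
    - {"delta_pos": [0, 0, 0], "twist": [0, 0, 0], "claw": 1}
    - {"delta_pos": [0, 0, 0], "twist": [0, 0, 0], "claw": 1}

```text
time: 10.3
position: [546.5, -74.8, 70.6]
ee_rot: [[-0.961, 0.275, 0.0], [0.275, 0.961, 0.0], [-0.0, 0.0, -1.0]]
force: [-0.1, 0.7, -0.3]
gripper_width: 0.006
gripper_force: 0.0
```

Emit:
carry_out:
  rows:
    - {"delta_pos": [0, 0, -0.6], "twist": [0, 0, 0], "claw": 1}
    - {"delta_pos": [0, 0, -0.9], "twist": [0, 0, 0], "claw": 1}
    - {"delta_pos": [0, 0, -0.9], "twist": [0, 0, 0], "claw": 1}
    - {"delta_pos": [0, 0, -0.9], "twist": [0, 0, 0], "claw": 1}
    - {"delta_pos": [0, 0, -0.9], "twist": [0, 0, 0], "claw": 1}

```text
time: 10.8
position: [546.3, -74.9, 197.7]
ee_rot: [[-0.961, 0.275, -0.0], [0.275, 0.961, 0.0], [0.0, 0.0, -1.0]]
force: [0.3, 0.2, -0.3]
gripper_width: 0.004
gripper_force: 0.0
```

Emit:
carry_out:
  rows:
    - {"delta_pos": [0, 0, -0.7], "twist": [0, 0, 0], "claw": 1}
    - {"delta_pos": [0.3, 0.5, -0.2], "twist": [0, 0, 0], "claw": 1}
    - {"delta_pos": [0.5, 0.9, 0], "twist": [0, 0, 0], "claw": 1}
    - {"delta_pos": [0.5, 0.9, 0], "twist": [0, 0, 0], "claw": 1}
    - {"delta_pos": [0.5, 0.9, 0], "twist": [0, 0, 0], "claw": 1}

```text
time: 11.3
position: [520.7, 33.3, 223.8]
ee_rot: [[-0.961, 0.276, 0.001], [0.276, 0.961, 0.0], [-0.0, 0.0, -1.0]]
force: [0.2, 0.7, -0.4]
gripper_width: 0.006
gripper_force: 0.0
```

Emit:
carry_out:
  rows:
    - {"delta_pos": [0.5, 0.9, 0], "twist": [0, 0, 0], "claw": 1}
    - {"delta_pos": [0.5, 0.9, 0], "twist": [0, 0, 0], "claw": 1}
    - {"delta_pos": [0.5, 0.9, 0], "twist": [0, 0, 0], "claw": 1}
    - {"delta_pos": [0.5, 0.9, 0], "twist": [0, 0, 0], "claw": 1}
    - {"delta_pos": [0.5, 0.9, 0], "twist": [0, 0, 0], "claw": 1}

```text
time: 11.8
position: [485.6, 183.9, 223.7]
ee_rot: [[-0.961, 0.275, 0.0], [0.275, 0.961, 0.0], [-0.0, 0.0, -1.0]]
force: [-0.0, 0.2, -0.5]
gripper_width: 0.003
gripper_force: 0.0
```

Emit:
carry_out:
  rows:
    - {"delta_pos": [0.5, 0.9, 0], "twist": [0, 0, 0], "claw": 1}
    - {"delta_pos": [0.5, 0.7, 0], "twist": [0, 0, 0], "claw": 1}
    - {"delta_pos": [0.3, 0.3, 0], "twist": [0, 0, 0], "claw": 1}
    - {"delta_pos": [0, 0, 0], "twist": [0, 0, 0], "claw": 1}
    - {"delta_pos": [0, 0, 0], "twist": [0, 0, 0], "claw": 1}

```text
time: 12.3
position: [464.7, 247.0, 223.6]
ee_rot: [[-0.961, 0.276, 0.0], [0.276, 0.961, -0.001], [-0.0, -0.001, -1.0]]
force: [0.2, -0.3, -0.4]
gripper_width: 0.011
gripper_force: 0.0
```

```bash
python3 - <<'E'
from h import *
a=snapshot("wrist");s=sense();print(s["time"],s["position"])
u=proj("wrist",[465,249,61]);print(u)
cv2.imwrite("pics/w5.png",a[:, 60:450])
E
```

```text
12.35 [464.91941349 246.68343664 223.62647855]
[260.10830993 178.82800824]
```

View pics/w5.png

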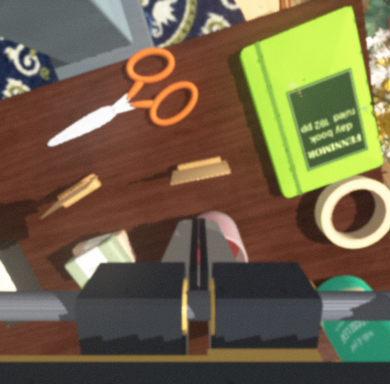

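The card's top edge runs (170,186)–(231,173) in the crop, with its middle at (200,179), matching the prediction. I'll descend to z ≈ 91 and hold.

Emit:
carry_out:
  rows:
    - {"delta_pos": [0, 0.05, 0.5], "twist": [0, 0, 0], "claw": 1}
    - {"delta_pos": [0, 0, 0.9], "twist": [0, 0, 0], "claw": 1}
    - {"delta_pos": [0, 0, 0.9], "twist": [0, 0, 0], "claw": 1}
    - {"delta_pos": [0, 0, 0.9], "twist": [0, 0, 0], "claw": 1}
    - {"delta_pos": [0, 0, 0.6], "twist": [0, 0, 0], "claw": 1}

```text
time: 12.85
position: [464.8, 247.5, 108.0]
ee_rot: [[-0.961, 0.278, -0.001], [0.278, 0.961, -0.002], [0.001, -0.002, -1.0]]
force: [0.1, -0.4, 0.4]
gripper_width: 0.005
gripper_force: 0.0
```

Emit:
carry_out:
  rows:
    - {"delta_pos": [0, 0, 0.4], "twist": [0, 0, 0], "claw": 1}
    - {"delta_pos": [0, 0, 0.2], "twist": [0, 0, 0], "claw": 1}
    - {"delta_pos": [0, 0, 0], "twist": [0, 0, 0], "claw": 1}
    - {"delta_pos": [0, 0, 0], "twist": [0, 0, 0], "claw": 1}
    - {"delta_pos": [0, 0, 0], "twist": [0, 0, 0], "claw": 1}

```text
time: 13.35
position: [465.4, 250.0, 92.5]
ee_rot: [[-0.961, 0.275, 0.002], [0.275, 0.961, 0.001], [-0.001, 0.001, -1.0]]
force: [0.4, 0.6, 1.0]
gripper_width: 0.01
gripper_force: 0.0
```

Emit:
carry_out:
  rows:
    - {"delta_pos": [0, 0, 0], "twist": [0, 0, 0], "claw": 1}
    - {"delta_pos": [0, 0, 0], "twist": [0, 0, 0], "claw": 1}
    - {"delta_pos": [0, 0, 0], "twist": [0, 0, 0], "claw": 1}
    - {"delta_pos": [0, 0, 0], "twist": [0, 0, 0], "claw": 1}
    - {"delta_pos": [0, 0, 0], "twist": [0, 0, 0], "claw": 1}

```text
time: 13.85
position: [464.7, 249.8, 91.6]
ee_rot: [[-0.961, 0.275, 0.0], [0.275, 0.961, 0.0], [-0.0, 0.0, -1.0]]
force: [1.0, -0.1, 0.1]
gripper_width: 0.006
gripper_force: 0.0
```

Emit:
carry_out:
  rows:
    - {"delta_pos": [0, 0, 0], "twist": [0, 0, 0], "claw": 1}
    - {"delta_pos": [0, 0, 0], "twist": [0, 0, 0], "claw": 1}
    - {"delta_pos": [0, 0, 0], "twist": [0, 0, 0], "claw": 1}
    - {"delta_pos": [0, 0, 0], "twist": [0, 0, 0], "claw": 1}
    - {"delta_pos": [0, 0, 0], "twist": [0, 0, 0], "claw": 1}

```text
time: 14.35
position: [464.7, 249.7, 91.6]
ee_rot: [[-0.961, 0.275, 0.0], [0.275, 0.961, -0.0], [-0.0, 0.0, -1.0]]
force: [-0.1, -0.4, 0.1]
gripper_width: 0.003
gripper_force: 0.0
```

Emit:
carry_out:
  rows:
    - {"delta_pos": [0, 0, 0], "twist": [0, 0, 0], "claw": 1}
    - {"delta_pos": [0, 0, 0], "twist": [0, 0, 0], "claw": 1}
    - {"delta_pos": [0, 0, 0], "twist": [0, 0, 0], "claw": 1}
    - {"delta_pos": [0, 0, 0], "twist": [0, 0, 0], "claw": 1}
    - {"delta_pos": [0, 0, 0], "twist": [0, 0, 0], "claw": 1}

```text
time: 14.85
position: [464.7, 249.7, 91.6]
ee_rot: [[-0.961, 0.275, 0.0], [0.275, 0.961, 0.0], [-0.0, 0.0, -1.0]]
force: [0.4, 0.1, 0.4]
gripper_width: 0.005
gripper_force: 0.0
```

Emit:
carry_out:
  rows:
    - {"delta_pos": [0, 0, 0], "twist": [0, 0, 0], "claw": 1}
    - {"delta_pos": [0, 0, 0], "twist": [0, 0, 0], "claw": 1}
    - {"delta_pos": [0, 0, 0], "twist": [0, 0, 0], "claw": 1}
    - {"delta_pos": [0, 0, 0], "twist": [0, 0, 0], "claw": 1}
    - {"delta_pos": [0, 0, 0], "twist": [0, 0, 0], "claw": 1}

```text
time: 15.35
position: [464.7, 249.7, 91.6]
ee_rot: [[-0.961, 0.275, 0.0], [0.275, 0.961, 0.0], [-0.0, 0.0, -1.0]]
force: [-0.2, -0.0, -0.2]
gripper_width: 0.005
gripper_force: 0.0
```

Emit:
carry_out:
  rows:
    - {"delta_pos": [0, 0, 0], "twist": [0, 0, 0], "claw": 1}
    - {"delta_pos": [0, 0, 0], "twist": [0, 0, 0], "claw": 1}
    - {"delta_pos": [0, 0, 0], "twist": [0, 0, 0], "claw": 1}
    - {"delta_pos": [0, 0, 0], "twist": [0, 0, 0], "claw": 1}
    - {"delta_pos": [0, 0, 0], "twist": [0, 0, 0], "claw": 1}

```text
time: 15.85
position: [464.7, 249.8, 91.6]
ee_rot: [[-0.961, 0.275, 0.0], [0.275, 0.961, 0.0], [-0.0, 0.0, -1.0]]
force: [0.5, -0.2, 0.1]
gripper_width: 0.003
gripper_force: 0.0
```

```bash
python3 -c "from workcell import *;print(close_job())"
```

```text
the job is handed in; nothing more can be done
None
```

The hand pointed at the candle, the match box and then the candle's price card, about 3 cm over each for more than 2 s, with no contact forces seen; I handed the job in at about 16 s with the hand still over that card.

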